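Open the sprung jaw of a circuit-board holder and hold it at the red ring

ROBOT

A 6-joint arm with a two-finger parallel gripper is mounted at the origin on the work surface. World frame = base frame: x ahead of the robot, y to its left, z up, the work surface at z = 0. Lengths are in mm, angles in rad, forces in N, time in s.
With the tool pointing down it reaches from about 300 to 875 mm from the base axis. Payload 6.4 kg.
Tool frame: the origin (TCP) lies between the finger pads, 19 mm behind the fingertips; this is the grasp point; z points along the fingers, y is the line along which they close (so a half turn about z gives the same grasp; the last joint's range is limited). The gripper opens to 85 mm and grips with 20 to 120 N. Pads are 22 mm wide; open, the fingers measure 114 mm over their backs; the gripper's body (76 mm by 85 mm) begins 54 mm behind the grasp point. The pads swing forward as they close: fully open they stand 13 mm farther back than shut.
Start: joints at [-1.362, 0.181, 1.607, -0, 1.354, -0.206], TCP at [231.746, -526.246, 249.988] pointing down, gripper open.
Joint ranges: [-2.99, 2.99], [-0.89, 2.07], [0.3, 2.58], [-1.14, 4.28], [0, 2.63], [-3.12, 3.12]. Speed limits (rad/s): [2.57, 2.57, 3.01, 3.14, 3.14, 3.14].

INTERFACE

Orientations are given as a unit quaternion [w, x, y, z].
In Python, from plant import sensors, eyes, job gives the robot as it stands.
- The arm moves only by the tool play_rows, never from a script. Its argument "targets" is a list of rows, each a list of 3 entries, a list of its own where there are three numbers: the turn, a rotation vector about the tool's x, y, z in degrees, then the shift along the tool's x, y, z in cm, then the finger opening in cm, from 0 to 8.54. In form: [[[ax, ay, az], [x, y, z], claw], ...]. A call has 1 to 8 rows; each row shifts and turns the commanded pose from where the row before left it, along the tool's axes as they then stand; what a row does not reach is not made up. A row lasts 1/12 s, in which the tool goes at most 41.7 mm and 7.16 degrees, less where a joint would pass 70% of its speed; a pose out of reach is approached as far as the arm can. A call is refused whole if a number of a shift passes 4.17 or a number of a turn 7.16, either way. A call with a gripper value outside its range is refused whole. The fingers move at their own pace and stop on an object; "squeeze" is the grip in N (left out, the last holds). Time passes only in rows, so rows that do not move let the fingers close. It gives the time, the measured TCP pose, the force, the opening and the grip force at its end, in the units of the state.
- sensors.get_obs(): the state, without advancing time (a new reading comes with each control period).
- eyes.grab_frame(name): name is "side" or "top"; returns the picture (384x512x3 uint8, red, green, blue); there is no depth.
- eyes.camera_model(name): a dict with "K" (3x3 intrinsics, pixels), "R" (3x3) and "t" (3): a world point X has camera coordinates R X + t. Camera axes: x right, y down, z forward; pixel columns grow to the right and rows downward; lengths in mm; the calibration is good to about 2 mm. A picture is of the moment at which its call begins. camera_model takes no time and is no camera call.
- job.finish_job(): hands the job in; it is judged then, once.
The state is a dict: "t": time; "qpos": joint angles; "joint_vel": joint speeds; "joint_torque": joint torques, N m; "tool_pos": TCP position; "orientation": TCP orientation; "contact_force": force on the tool from outside, world axes, zero at the start; "moment": the same for the moment, N m; "grip_width": finger opening in mm; "finger_force": force on a finger pad.
Only numpy, scipy, OpenCV 4.12 (cv2) and the standard library are available. Lean on these libraries where they do the work, as an engineer would, in place of code of your own. Each camera call takes 0.05 s, during which the arm holds its last target. There are 200 camera calls.

TASK

Free the finished board in the blue holder: with the fingers, slacken the captive brass hex nut half a turn (anticlockwise seen from above), then draw the sprung jaw rod out by its black knob until the red ring on the rod has just come clear of the barrel. Finish while still gripping the knob and holding the rod steady there, so that I can lift the board out. Do not let the jaw snap back, keep the board lying on its rests, and leave the other things on the bench alone.

Things in the scene. Friction and masses are not known exactly. Their poses are not given: they have to be found in the camera images.
- holder: blue circuit-board holder fixed to the bench, base 110 (x) x 310 (y) x 15 mm. Origin under the base's centre, z up. Along y from -y to +y: black pull knob, steel barrel (22 mm thick, axis x = 0, z = 83 mm) in an aluminium saddle block (34 x 40 mm, centre y = -97.5 mm, top z = 102 mm) with brass hex nut on top, sprung jaw, board on two rests, fixed jaw. Highest point 131 mm
- clamp_nut (a joint): turn of the clamp nut, rad: 0 to 0.3 (tight) at the start, grows anticlockwise seen from above (slackening), stop at 3.6. It locks the rod until about 1.9; half a turn frees it. Stays where left (friction 0.1 N m), does not rise. At 0 two of its six flats face the holder's +x and -x, so a grasp closing along the holder's x turned by the joint value (plus any multiple of 60 degrees) lies on flats
- nut_top (a point): centre of the top face of the brass hex nut, 125 mm above the bench: nut 24 mm across flats, 27.7 across corners, 20 mm high, on a washer 3 mm above the saddle block's top. A stud 12 mm thick stands 6 mm above this point. The nut's axis is vertical; the point turns with the nut
- rod_slide (a joint): how far the sprung rod (10 mm thick) is drawn out, m: 0 home (start), grows as the knob is pulled along the holder's -y, end stop 0.058. At 0.020 a white ring and at 0.040 the red ring (each 5 mm wide) has just come wholly out of the barrel mouth. The spring pulls home with 4 N at 0, 10 N at the red ring; damping 20 N s/m; the rod does not turn
- jaw_rod: the sliding rod with its jaw bar (84 mm wide, 24 mm high, at the board end) and pull knob as one part; with the rod home its frame coincides with the holder's
- pull_knob (a point): black round knob on the rod's end, 25 mm thick, 28 mm long along the rod (the holder's y). This point: its centre, 83 mm above the bench; with the rod home at y = -161 mm in the holder's frame, 12 mm of bare rod between it and the barrel mouth. Free space all round, only the 15 mm high base partly below. Axes as the holder's
- barrel_mouth (a point): centre of the barrel's open end, where the rod comes out: y = -135 mm, z = 83 mm in the holder's frame
- board: finished green circuit board 80 (x) x 99 (y) x 2 mm, lying loose on the two rubber rests between the jaws, its underside 80 mm above the bench, parts up to 11 mm high on top; origin under its centre; its two ends sit in the jaws' grooves (3 mm deep) with 0.5 mm play
- screwdriver: screwdriver with yellow handle, 170 mm long, lying along its x; bystander
- spanner: small steel spanner 160 mm long, lying along its x; bystander, not needed
- solder_reel: steel-coloured reel 58 mm across, 40 mm high, standing on its flange; origin under its centre; bystander
- wheel: black rubber toy-robot wheel with white hub, 65 mm across, 26 mm high, lying flat; origin under its centre; bystander
- flux_jar: small jar with black cap, 44 mm across, 50 mm high; origin under its centre; bystander
- breadboard: white breadboard 55 x 165 x 9 mm with black chips; origin under its centre; bystander
- parts_tray: blue divided tray 100 x 140 x 30 mm; origin under its centre; bystander
Mind the look-alikes: they are no part of the job. What is meant by the board is not orange or pink, and is the larger of those in its own colour.

How it is judged (in metres and radians):
On the way:
1. the clamp nut is slackened (at least 2.6 rad) while the rod is still home (value of joint clamp_nut above 2.6 rad and value of joint rod_slide below 0.008 m), for 0.1 s.
At the end, for the whole second after the job is handed in: fingers holding the knob (over 2 N, TCP within 30 mm of its centre), rod steady and out 36 to 48 mm (red ring just out at 40), nut slackened at least 2.6 rad, board within 12 mm of its start and flat on its rests, bystanders within 30 mm of their starts (value of joint rod_slide between 0.036 and 0.048 m and velocity of joint rod_slide between -0.01 and 0.01 m/s and contact force between the fingers and jaw_rod above 2 N and distance between the grasp point and pull_knob below 0.03 m and value of joint clamp_nut above 2.6 rad and distance of board from where it was at the start of the episode below 0.012 m and angle between board's own z axis and vertical below 0.08 rad and distance of each of screwdriver, spanner, solder_reel, wheel, flux_jar, breadboard, parts_tray from where it was at the start of the episode below 0.03 m); the arm keeps its last pose, push and grip.
It fails at once if the sprung jaw snaps back (faster than 0.3 m/s) (velocity of joint rod_slide below -0.3 m/s).
It fails at once if the board is knocked off its place (distance of board from where it was at the start of the episode above 0.015 m or angle between board's own z axis and vertical above 0.15 rad).
It fails at once if a bystander is moved more than 30 mm (distance of any of screwdriver, spanner, solder_reel, wheel, flux_jar, breadboard, parts_tray from where it was at the start of the episode above 0.03 m).
It also fails if it takes over 54 s, if anything falls off the work surface, if the arm or the gripper's body presses on something with over 40 N, if the wrist force passes 120 N, or if a joint passes its speed limit or range.

## Working session

There is one attempt and no reset: what is moved stays moved. The work goes in short steps, Python scripts to look and compute and a tool call to move; the robot and the scene stay as the last step left them, time stands still between calls to the robot, and variables do not carry over. Pictures are saved under pics/ and viewed, at most 10 in all, crops included, and the job is handed in when it is done.

Besides the shell and the picture viewer there is one more tool, called after "Call:" by a JSON object that holds its "fn" and its "kwargs". play_rows: Moves the arm, as the interface text tells. Its arguments: {"type":"object","properties":{"targets":{"type":"array"},"squeeze":{"type":"number"}},"required":["targets"]}

```bash
mkdir -p pics; python3 - <<'E'
from plant import sensors, eyes
import cv2
for n in("top","side"):
    f=eyes.grab_frame(n); cv2.imwrite(f"pics/{n}0.png",f[:,:,::-1].copy())
    m=eyes.camera_model(n); print(n,m)
print(sensors.get_obs())
E
```

```text
top {'K': array([[372.04599672,   0.        , 262.1153634 ],
       [  0.        , 372.04599672, 194.86242954],
       [  0.        ,   0.        ,   1.        ]]), 'R': array([[-0.01076019, -0.99993645,  0.00336271],
       [-0.99218488,  0.01025858, -0.12435402],
       [ 0.12431162, -0.0046745 , -0.99223222]]), 't': array([   5.51754467,  520.3012059 , 1381.81837093])}
side {'K': array([[356.34636111,   0.        , 248.6242849 ],
       [  0.        , 356.34636111, 192.41567692],
       [  0.        ,   0.        ,   1.        ]]), 'R': array([[-0.96172448, -0.2732735 , -0.02018975],
       [-0.14029303,  0.55434031, -0.82038082],
       [ 0.23538032, -0.78614783, -0.57146101]]), 't': array([522.17212284, 139.23733687, 951.73709104])}
{'t': 0.1, 'qpos': array([-1.36229957e+00,  1.81447030e-01,  1.60789429e+00, -2.73644277e-05,
        1.35378161e+00, -2.06347143e-01]), 'joint_vel': array([-0.00159551, -0.00170363, -0.00078066,  0.00064098, -0.00085052,
       -0.00110681]), 'joint_torque': array([-3.46871066e-04, -4.45874476e+01, -3.52239025e+01, -4.05386108e-04,
        4.18332667e-03,  5.42492472e-06]), 'tool_pos': array([ 231.63942513, -525.77980191,  249.19193051]), 'orientation': array([-7.65121605e-04,  9.78564188e-01,  2.05940632e-01, -1.41814015e-05]), 'contact_force': array([ 0.42807686, -0.72246257,  0.73800513]), 'moment': array([-0.00976016, -0.00464375,  0.02367158]), 'finger_force': 0.0, 'grip_width': 85.20933316874738}
```

View pics/top0.png

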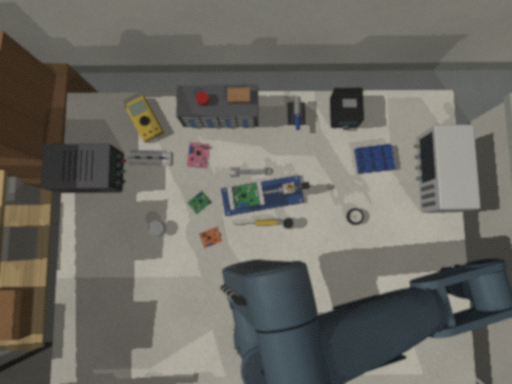

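View pics/side0.png

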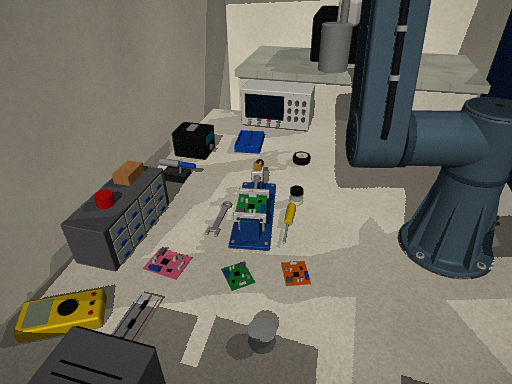

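The top view shows the blue holder at about (263,196), with its knob end to the right at about (325,187). In the side view it is at (255,210), with the knob end at the far side near (260,165). Three green, pink and orange boards lie loose. The larger green one sits in the holder at (246,195) top, and the small green one at (199,203) is the look-alike. I'll confirm that with an enlarged crop.

```bash
python3 - <<'E'
import cv2,numpy as np
a=cv2.imread("pics/top0.png")[160:235,185:345]; b=cv2.imread("pics/side0.png")[140:260,190:320]
a=cv2.resize(a,None,fx=5,fy=5,interpolation=cv2.INTER_CUBIC); b=cv2.resize(b,None,fx=5,fy=5,interpolation=cv2.INTER_CUBIC)
cv2.imwrite("pics/ca.png",a);cv2.imwrite("pics/cb.png",b)
E
```

```text
(no output)
```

View pics/ca.png

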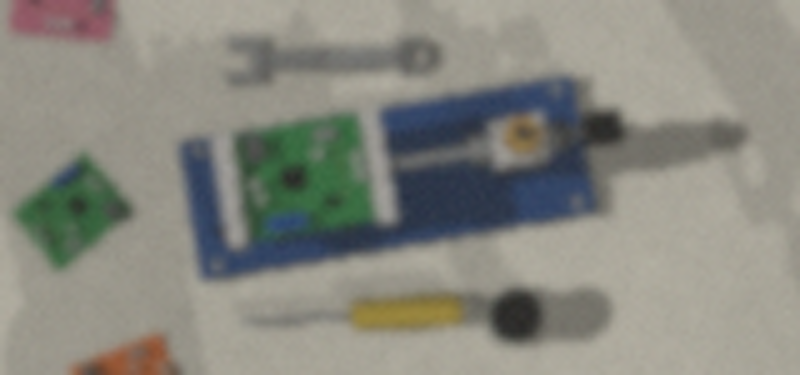

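View pics/cb.png

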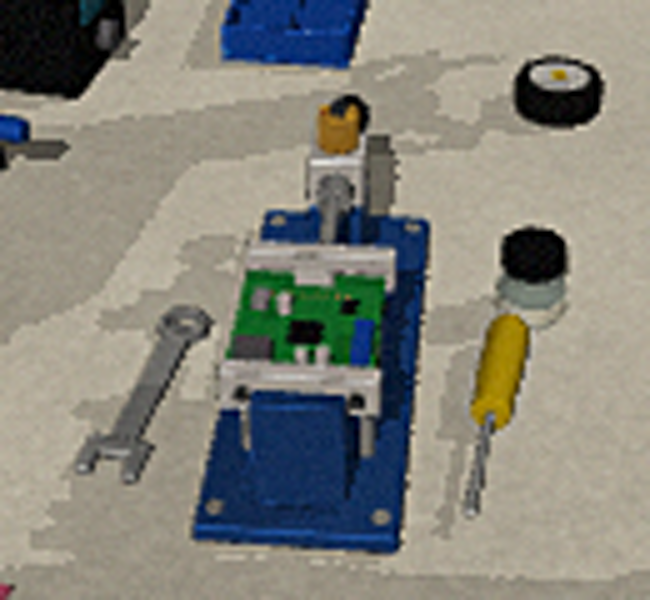

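The crop confirms it: the holder clamps the larger green board at crop (305,180), and the loose small green one at (75,210) is a look-alike. The brass nut is at crop (522,133), the knob at (604,128), and the flux jar at (517,313). Next I'll measure the nut, the knob and the yaw.

```bash
cat > h.py <<'E'
import cv2,numpy as np
from plant import sensors, eyes
def ray(n,p):
    m=eyes.camera_model(n); d=m["R"].T@np.linalg.inv(m["K"])@np.array([p[0],p[1],1.]); return -m["R"].T@m["t"],d
def onz(n,p,z):
    o,d=ray(n,p); return o+d*(z-o[2])/d[2]
def tri(p,q):
    P=[]
    for n in("top","side"):
        m=eyes.camera_model(n);P.append(m["K"]@np.c_[m["R"],m["t"]])
    X=cv2.triangulatePoints(P[0],P[1],np.array(p,float).reshape(2,1),np.array(q,float).reshape(2,1)).ravel();return X[:3]/X[3]
def proj(n,X):
    m=eyes.camera_model(n);v=m["K"]@(m["R"]@X+m["t"]);return v[:2]/v[2]
E
python3 - <<'E'
from h import *
im={n:cv2.imread(f"pics/{n}0.png") for n in("top","side")}
roi={"top":(165,235,215,315),"side":(150,255,225,285)}
c={}
for n in im:
    r=roi[n];h=cv2.cvtColor(im[n],cv2.COLOR_BGR2HSV)
    def mask(lo,hi):
        m=cv2.inRange(h,lo,hi);k=np.zeros_like(m);k[r[0]:r[1],r[2]:r[3]]=1;return m*k
    for nm,lo,hi in(("brass",(10,110,90),(28,255,255)),("blue",(105,130,40),(125,255,255)),("green",(45,90,40),(80,255,255)),("black",(0,0,0),(180,255,55))):
        k,l,s,ce=cv2.connectedComponentsWithStats(mask(lo,hi))
        for i in range(1,k):
            if s[i,4]>14: print(n,nm,s[i],ce[i].round(1))
    if n=="top":
        m=mask((105,130,40),(125,255,255));q=cv2.minAreaRect(np.argwhere(m)[:,::-1].astype(np.float32));print(q)
        b=[onz(n,p,15)[:2] for p in cv2.boxPoints(q)];print(np.round(b,1),np.mean(b,0))
S=[(203,148),(217,265),(577,202),(558,88)]
w=np.array([onz("top",(185+(x-2)/5,160+(y-2)/5),16)[:2] for x,y in S]);print(w.round(1),w.mean(0))
print([np.degrees(np.arctan2(*(w[i]-w[j])))for i,j in((0,3),(1,2))])
p=(185+520/5,160+131/5);print("nut125",onz("top",p,125),"knob",onz("top",(185+602/5,160+126/5),83))
E
```

```text
top brass [256 220  21   5  95] [266.1 222.1]
top brass [215 228   3   7  18] [215.8 230.9]
top green [236 184  23  22 285] [247.6 195.6]
top black [302 184   7   4  22] [305.  185.5]
top black [284 219   8   8  46] [287.8 222.7]
((264.04559326171875, 194.66455078125), (23.005395889282227, 58.85575485229492), 80.21759033203125)
[[ 549.1  111.6]
 [ 585.9 -112.9]
 [ 497.4 -126.1]
 [ 461.3   96.7]] [523.41260764  -7.68308172]
side brass [254 161   8  10  63] [257.2 165.7]
side blue [235 150  25   4  69] [248.4 151. ]
side blue [242 181  12   8  57] [248.4 184.9]
side blue [ 229  182   47   68 1325] [254.3 227.4]
side blue [260 204   5   9  33] [262. 208.]
side green [236 194  31  19 317] [251.8 201.9]
side black [256 159   8   7  23] [259.9 161.2]
side black [257 181   4   8  19] [258.3 185.1]
side black [262 183   4   6  21] [263.3 185.6]
side black [264 194  11  34 133] [268.3 209.3]
side black [247 204   8   5  34] [250.5 206.1]
side black [259 219   4  21  48] [259.9 228.5]
[[ 545.8  141.9]
 [ 455.4  131.1]
 [ 501.  -145.3]
 [ 589.9 -132.7]] [523.04757105  -1.26432885]
[np.float64(-9.117925319264298), np.float64(-9.36449432708814)]
nut125 [538.84246413 -95.62880122 125.        ] knob [ 548.16706737 -159.30880859   83.        ]
```

Everything agrees: base centre is about (523,-1), yaw about +9.2°, nut about (538.7,-96.5) and knob about (548.5,-159.8). From the drawing I'd expect the nut at (538.6,-97.5). Now moving above the nut.

Call:
{"fn": "play_rows", "kwargs": {"targets": [[[0, 0, 0], [2.84, -1.68, 0], 8.5], [[0, 0, 0], [2.84, -1.68, 0], 8.5], [[0, 0, 0], [2.84, -1.68, 0], 8.5], [[0, 0, 0], [2.84, -1.68, 0], 8.5], [[0, 0, 0], [2.84, -1.68, 0], 8.5], [[0, 0, 0], [2.84, -1.68, 0], 8.5], [[0, 0, 0], [2.84, -1.68, 0], 8.5], [[0, 0, 0], [2.84, -1.68, 0], 8.5]], "squeeze": 40}}

```text
t: 0.77
tool_pos: [386.0, -310.1, 249.7]
orientation: [-0.0, 0.979, 0.206, -0.0]
contact_force: [-0.3, 0.2, -0.5]
grip_width: 85.3
finger_force: 0.0
```

Call:
{"fn": "play_rows", "kwargs": {"targets": [[[0, 0, 0], [2.84, -1.68, 0], 8.5], [[0, 0, 0], [2.84, -1.68, 0], 8.5], [[0, 0, 0], [2.84, -1.68, 0], 8.5], [[0, 0, 0], [2.84, -1.68, 0], 8.5], [[0, 0, 0], [2.84, -1.68, 0], 8.5], [[0, 0, 0], [2.84, -1.68, 0], 8.5], [[0, 0, 0], [2.84, -1.68, 0], 8.5], [[0, 0, 0], [2.84, -1.68, 0], 8.5]]}}

```text
t: 1.43
tool_pos: [539.8, -95.4, 249.6]
orientation: [-0.0, 0.979, 0.206, -0.0]
contact_force: [0.5, -0.8, 0.6]
grip_width: 85.1
finger_force: 0.0
```

Call:
{"fn": "play_rows", "kwargs": {"targets": [[[0, 0, 6], [0, 0, 0], 6], [[0, 0, 6], [0, 0, 0], 6], [[0, 0, 6], [0, 0, 0], 6], [[0, 0, 6], [0, 0, 0], 6], [[0, 0, 6], [0, 0, 0], 6], [[0, 0, 6], [0, 0, 0], 6], [[0, 0, 0], [0, 0, 0], 6]]}}

```text
t: 2.02
tool_pos: [539.0, -97.0, 249.5]
orientation: [-0.0, 0.994, -0.108, -0.0]
contact_force: [0.4, -0.4, 0.1]
grip_width: 60.1
finger_force: 0.0
```

```bash
cat >> h.py <<'E'
from scipy.spatial.transform import Rotation as Ro
def st(T=None,yang=None):
    o=sensors.get_obs();q=o["orientation"];R=Ro.from_quat(np.r_[q[1:],q[0]]).as_matrix()
    print("t",o["t"],"p",o["tool_pos"].round(1),"yang",np.degrees(np.arctan2(R[1,1],R[0,1])).round(2),"tilt",R[:,2].round(4),"j",np.degrees(o["qpos"]).round(1),"F",o["contact_force"].round(1),"w",round(o["grip_width"],1),"ff",o["finger_force"])
    if T is not None: print("tool shift cm",(R.T@(np.array(T)-o["tool_pos"])/10).round(2))
E
python3 - <<'E'
from h import *
st((538.7,-96.8,170))
cv2.imwrite("pics/s1.png",eyes.grab_frame("side")[:,:,::-1].copy())
print(proj("side",np.array([538.7,-96.8,115])))
E
```

```text
t 2.0167 p [539.  -97.  249.5] yang -102.44 tilt [-9.e-04  4.e-04 -1.e+00] j [-22.6   6.9  96.    0.   77.1  79.8] F [ 0.4 -0.4  0.1] w 60.1 ff 0.0
tool shift cm [-0.03 -0.01  7.95]
[257.85995055 164.81475763]
```

Call:
{"fn": "play_rows", "kwargs": {"targets": [[[0, 0, 0], [0, 0, 3], 5], [[0, 0, 0], [0, 0, 3], 5], [[0, 0, 0], [0, 0, 2.5], 5], [[0, 0, 0], [0, 0, 1.5], 5], [[0, 0, 0], [0, 0, 0.5], 5], [[0, 0, 0], [0, 0, 0], 5]]}}

```text
t: 2.57
tool_pos: [538.2, -96.8, 143.4]
orientation: [-0.0, 0.994, -0.106, -0.002]
contact_force: [-0.5, -0.7, 0.3]
grip_width: 50.2
finger_force: 0.0
```

```bash
python3 - <<'E'
from h import *
st((538.7,-96.8,127))
a=eyes.grab_frame("side")[120:220,200:330,::-1]; b=eyes.grab_frame("top")[150:230,230:330,::-1]
c=np.hstack([cv2.resize(a,(650,500),interpolation=cv2.INTER_CUBIC)]);cv2.imwrite("pics/s2.png",c)
E
```

```text
t 2.5667 p [538.2 -96.8 143.4] yang -102.11 tilt [-0.0031  0.0013 -1.    ] j [-22.6  13.9 101.2   0.   65.2  79.5] F [-0.5 -0.7  0.3] w 50.2 ff 0.0
tool shift cm [ 0.05 -0.    1.64]
```

View pics/s2.png

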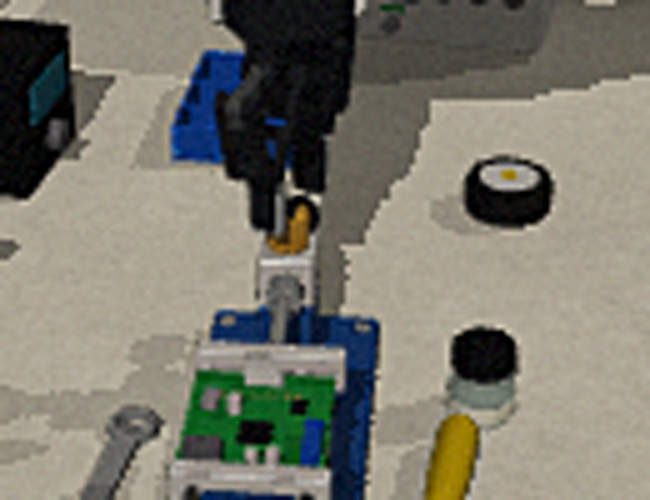

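The fingers straddle the brass nut at crop (290,235), one on its near side and one on its far side. I'll descend and close.

Call:
{"fn": "play_rows", "kwargs": {"targets": [[[0, 0, 0], [0.05, 0, 1], 4], [[0, 0, 0], [0, 0, 0.6], 3.5], [[0, 0, 0], [0, 0, 0], 3], [[0, 0, 0], [0, 0, 0], 2], [[0, 0, 0], [0, 0, 0], 1.5], [[0, 0, 0], [0, 0, 0], 1.5], [[0, 0, 0], [0, 0, 0], 1.5]], "squeeze": 45}}

```text
t: 3.25
tool_pos: [539.1, -98.2, 128.7]
orientation: [0.001, 0.994, -0.107, -0.001]
contact_force: [-1.8, -5.3, -3.1]
grip_width: 23.0
finger_force: 44.3
```

```bash
python3 - <<'E'
from h import *
st((538.7,-96.8,127)); print(sensors.get_obs()["moment"])
E
```

```text
t 3.25 p [539.1 -98.2 128.7] yang -102.23 tilt [-0.0015 -0.0015 -1.    ] j [-2.270e+01  1.510e+01  1.016e+02 -1.000e-01  6.340e+01  7.960e+01] F [-1.8 -5.3 -3.1] w 23.0 ff 44.26908731460571
tool shift cm [-0.07 -0.13  0.17]
[-0.70244942  0.25170251 -0.04565113]
```

Call:
{"fn": "play_rows", "kwargs": {"targets": [[[0, 0, -4], [0, 0.1, 0], 1.5], [[0, 0, -6], [0, 0, 0], 1.5], [[0, 0, -6], [0, 0, 0], 1.5], [[0, 0, -6], [0, 0, 0], 1.5], [[0, 0, -6], [0, 0, 0], 1.5], [[0, 0, -6], [0, 0, 0], 1.5], [[0, 0, -6], [0, 0, 0], 1.5], [[0, 0, 0], [0, 0, 0], 1.5]]}}

```text
t: 3.92
tool_pos: [539.1, -98.5, 128.8]
orientation: [0.0, 0.97, 0.242, -0.001]
contact_force: [-1.7, -2.7, -2.9]
grip_width: 22.9
finger_force: 44.2
```

```bash
python3 - <<'E'
from h import *
st(); print(sensors.get_obs()["moment"])
E
```

```text
t 3.9167 p [539.1 -98.5 128.8] yang -62.02 tilt [-1.e-03 -5.e-04 -1.e+00] j [-2.270e+01  1.510e+01  1.016e+02 -1.000e-01  6.340e+01  3.930e+01] F [-1.7 -2.7 -2.9] w 22.9 ff 44.174402905628085
[-0.3828867   0.2314327   0.06942407]
```

Turned 40° and still seated on the flats. 128° to go.

Call:
{"fn": "play_rows", "kwargs": {"targets": [[[0, 0, -7], [0, 0, 0], 1.5], [[0, 0, -7], [0, 0, 0], 1.5], [[0, 0, -7], [0, 0, 0], 1.5], [[0, 0, -7], [0, 0, 0], 1.5], [[0, 0, -7], [0, 0, 0], 1.5], [[0, 0, -7], [0, 0, 0], 1.5], [[0, 0, -7], [0, 0, 0], 1.5], [[0, 0, -7], [0, 0, 0], 1.5]]}}

```text
t: 4.58
tool_pos: [539.3, -98.7, 128.8]
orientation: [0.0, 0.744, 0.668, -0.0]
contact_force: [-1.1, -3.4, -4.5]
grip_width: 22.9
finger_force: 45.4
```

Call:
{"fn": "play_rows", "kwargs": {"targets": [[[0, 0, -7], [0, 0, 0], 1.5], [[0, 0, -7], [0, 0, 0], 1.5], [[0, 0, -7], [0, 0, 0], 1.5], [[0, 0, -7], [0, 0, 0], 1.5], [[0, 0, -7], [0, 0, 0], 1.5], [[0, 0, -7], [0, 0, 0], 1.5], [[0, 0, -7], [0, 0, 0], 1.5], [[0, 0, -7], [0, 0, 0], 1.5]]}}

```text
t: 5.25
tool_pos: [539.7, -98.7, 128.8]
orientation: [0.0, 0.343, 0.939, -0.0]
contact_force: [1.0, -2.3, -4.4]
grip_width: 23.0
finger_force: 45.3
```

Call:
{"fn": "play_rows", "kwargs": {"targets": [[[0, 0, -7], [0, 0, 0], 1.5], [[0, 0, -7], [0, 0, 0], 1.5], [[0, 0, 0], [0, 0, 0], 1.5], [[0, 0, 0], [0, 0, 0], 1.5]]}}

```text
t: 5.58
tool_pos: [539.7, -98.6, 128.8]
orientation: [0.0, 0.23, 0.973, -0.0]
contact_force: [2.6, -3.5, -6.9]
grip_width: 22.9
finger_force: 44.3
```

```bash
python3 - <<'E'
from h import *
st(); print(sensors.get_obs()["moment"])
E
```

```text
t 5.5833 p [539.7 -98.6 128.8] yang 63.45 tilt [ 4.e-04 -8.e-04 -1.e+00] j [-22.7  15.1 101.6  -0.   63.3 -86.2] F [ 2.6 -3.5 -6.9] w 22.9 ff 44.34328645002097
[-0.73606022 -0.36697671  0.11592493]
```

The nut should now be at about 3.04 rad, with the grip still seated. I'll release, lift, and re-aim at the knob.

Call:
{"fn": "play_rows", "kwargs": {"targets": [[[0, 0, 0], [0, 0, 0], 4], [[0, 0, 0], [0, 0, 0], 5], [[0, 0, 0], [0, 0, 0], 6], [[0, 0, 0], [0, 0, -2], 6], [[0, 0, 0], [0, 0, -3], 6], [[0, 0, 0], [0, 0, -2], 6], [[0, 0, 7], [0, 0, 0], 6], [[0, 0, 7], [0, 0, 0], 6]]}}

```text
t: 6.25
tool_pos: [540.8, -98.4, 201.6]
orientation: [0.002, 0.347, 0.938, 0.0]
contact_force: [-0.1, -0.4, 0.1]
grip_width: 60.0
finger_force: 0.0
```

Call:
{"fn": "play_rows", "kwargs": {"targets": [[[0, 0, 7], [0, 0, 0], 6], [[0, 0, 7], [0, 0, 0], 6], [[0, 0, 7], [0, 0, 0], 6], [[0, 0, 7], [0, 0, 0], 6], [[0, 0, 7], [0, 0, 0], 6], [[0, 0, 5], [0, 0, 0], 6], [[0, 0, 0], [0, 0, 0], 6], [[0, 0, 0], [0, 0, 0], 6]]}}

```text
t: 6.92
tool_pos: [539.7, -98.0, 199.3]
orientation: [0.0, 0.644, 0.765, 0.0]
contact_force: [-0.2, -0.4, 1.3]
grip_width: 60.1
finger_force: 0.0
```

```bash
python3 - <<'E'
from h import *
y=np.radians(9.2); d=np.array([-np.sin(y),np.cos(y)])
N=np.array([539.4,-98.8]); K=N-65*d; print(K)
st((*K,150))
print("knob pred side",proj("side",np.r_[N-63.5*d,83]))
cv2.imwrite("pics/s3.png",cv2.resize(eyes.grab_frame("side")[120:220,200:330,::-1],(650,500),interpolation=cv2.INTER_CUBIC))
E
```

```text
[ 549.7922772  -162.96385723]
t 6.9167 p [539.7 -98.  199.3] yang 9.88 tilt [ 4.e-04  1.e-04 -1.e+00] j [-22.7   9.9  98.7   0.   71.3 -32.6] F [-0.2 -0.4  1.3] w 60.1 ff 0.0
tool shift cm [-6.57 -0.12  4.93]
knob pred side [259.71047716 163.10337798]
```

View pics/s3.png

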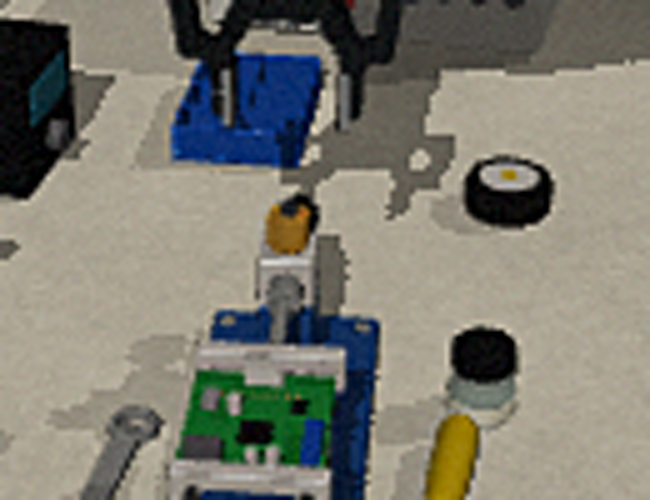

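The fingers are open and aligned across the holder's x. The nut is free at crop (290,228), and the knob at (302,212) lies within 1 px of the prediction. Moving over the knob and down.

Call:
{"fn": "play_rows", "kwargs": {"targets": [[[0, 0, 0.7], [-3.3, -0.06, 0], 6], [[0, 0, 0], [-3.3, -0.1, 0], 6], [[0, 0, 0], [0, 0, 2.5], 6], [[0, 0, 0], [0, 0, 2.5], 6], [[0, 0, 0], [0, 0, 2.5], 5.5], [[0, 0, 0], [0, 0, 2.5], 5], [[0, 0, 0], [0, 0, 1], 5], [[0, 0, 0], [0, 0, 0], 5]]}}

```text
t: 7.63
tool_pos: [546.8, -162.5, 86.2]
orientation: [-0.003, 0.649, 0.761, -0.001]
contact_force: [-1.2, 0.7, -0.5]
grip_width: 50.6
finger_force: 0.0
```

```bash
python3 - <<'E'
from h import *
st((549.8,-163,83))
cv2.imwrite("pics/s4.png",np.hstack([cv2.resize(eyes.grab_frame(n)[r[0]:r[0]+60,r[1]:r[1]+60,::-1],(400,400),interpolation=cv2.INTER_CUBIC) for n,r in (("side",(130,230)),("top",(155,270)))]))
E
```

```text
t 7.6333 p [ 546.8 -162.5   86.2] yang 9.13 tilt [-0.005   0.0028 -1.    ] j [-28.5  21.4  99.1   0.   59.8 -37.6] F [-1.2  0.7 -0.5] w 50.6 ff 0.0
tool shift cm [-0.1   0.29  0.32]
```

View pics/s4.png

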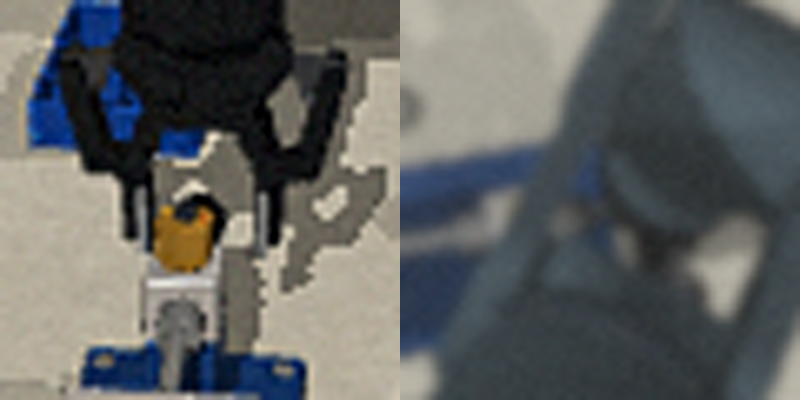

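The knob (crop about (205,210)) sits between the fingers at x = 140 and 265. Closing now.

Call:
{"fn": "play_rows", "kwargs": {"targets": [[[0, 0, 0], [-0.1, 0.1, 0.15], 4], [[0, 0, 0], [0, 0, 0], 3], [[0, 0, 0], [0, 0, 0], 2], [[0, 0, 0], [0, 0, 0], 1.5], [[0, 0, 0], [0, 0, 0], 1.5], [[0, 0, 0], [0, 0, 0], 1.5]], "squeeze": 60}}

```text
t: 8.23
tool_pos: [550.5, -165.1, 89.4]
orientation: [0.001, 0.649, 0.761, -0.0]
contact_force: [-2.7, -0.1, 5.4]
grip_width: 22.8
finger_force: 58.5
```

```bash
python3 - <<'E'
from h import *
st((549.8,-163,83))
E
```

```text
t 8.2333 p [ 550.5 -165.1   89.4] yang 9.1 tilt [ 0.0013 -0.0017 -1.    ] j [-28.5  21.4  98.7  -0.1  59.8 -37.6] F [-2.7 -0.1  5.4] w 22.8 ff 58.48907302133739
tool shift cm [ 0.22 -0.03  0.64]
```

It holds, but 6 mm above the knob's axis. I'll reseat lower.

Call:
{"fn": "play_rows", "kwargs": {"targets": [[[0, 0, 0], [0, 0, 0], 3.5], [[0, 0, 0], [0, 0, 0], 4], [[0, 0, 0], [0.1, 0, 0.5], 4], [[0, 0, 0], [0, 0, 0], 4], [[0, 0, 0], [0, 0, 0], 4]]}}

```text
t: 8.65
tool_pos: [549.4, -163.1, 81.9]
orientation: [-0.001, 0.649, 0.761, -0.0]
contact_force: [-0.0, -0.9, 0.1]
grip_width: 39.8
finger_force: 0.0
```

```bash
python3 - <<'E'
from h import *
st((549.8,-163,83))
E
```

```text
t 8.65 p [ 549.4 -163.1   81.9] yang 9.08 tilt [-9.e-04  6.e-04 -1.e+00] j [-28.4  21.9  99.    0.   59.1 -37.5] F [-0.  -0.9  0.1] w 39.8 ff 0.0
tool shift cm [ 0.    0.04 -0.11]
```

Call:
{"fn": "play_rows", "kwargs": {"targets": [[[0, 0, 0], [0, 0, 0], 3], [[0, 0, 0], [0, 0, 0], 2], [[0, 0, 0], [0, 0, 0], 1.5], [[0, 0, 0], [0, 0, 0], 1.5], [[0, 0, 0], [0, 0, 0], 1.5], [[0, 0, 0], [0, 0, 0], 1.5]]}}

```text
t: 9.15
tool_pos: [550.0, -163.3, 82.6]
orientation: [0.0, 0.649, 0.761, 0.0]
contact_force: [1.5, 2.2, -0.1]
grip_width: 23.3
finger_force: 58.7
```

```bash
python3 - <<'E'
from h import *
st((549.8,-163,83))
E
```

```text
t 9.15 p [ 550.  -163.3   82.6] yang 9.07 tilt [ 5.e-04  1.e-04 -1.e+00] j [-28.4  21.9  98.9   0.   59.1 -37.5] F [ 1.5  2.2 -0.1] w 23.3 ff 58.71201590169221
tool shift cm [ 0.03 -0.02 -0.04]
```

Well seated at the knob axis. Drawing it out gently.

Call:
{"fn": "play_rows", "kwargs": {"targets": [[[0, 0, 0], [-0.2, 0, 0], 1.5], [[0, 0, 0], [-0.2, 0, 0], 1.5], [[0, 0, 0], [-0.2, 0, 0], 1.5], [[0, 0, 0], [-0.2, 0, 0], 1.5], [[0, 0, 0], [-0.2, 0, 0], 1.5], [[0, 0, 0], [-0.2, 0, 0], 1.5], [[0, 0, 0], [0, 0, 0], 1.5]]}}

```text
t: 9.73
tool_pos: [551.8, -174.4, 82.5]
orientation: [-0.001, 0.649, 0.761, 0.001]
contact_force: [1.7, 5.2, 2.1]
grip_width: 23.1
finger_force: 58.9
```

```bash
python3 - <<'E'
from h import *
st((550,-163.3,82.6))
E
```

```text
t 9.7333 p [ 551.8 -174.4   82.5] yang 9.06 tilt [ 0.      0.0017 -1.    ] j [-29.3  22.5  98.1   0.1  59.4 -38.4] F [1.7 5.2 2.1] w 23.1 ff 58.886257535777986
tool shift cm [ 1.13 -0.   -0.01]
```

11 mm drawn at about 5.2 N, which matches the spring, so the rod is free. Continuing.

Call:
{"fn": "play_rows", "kwargs": {"targets": [[[0, 0, 0], [-0.3, 0, 0], 1.5], [[0, 0, 0], [-0.3, 0, 0], 1.5], [[0, 0, 0], [-0.3, 0, 0], 1.5], [[0, 0, 0], [-0.3, 0, 0], 1.5], [[0, 0, 0], [-0.3, 0, 0], 1.5], [[0, 0, 0], [-0.3, 0, 0], 1.5], [[0, 0, 0], [-0.3, 0, 0], 1.5], [[0, 0, 0], [-0.3, 0, 0], 1.5]]}}

```text
t: 10.4
tool_pos: [555.4, -196.8, 82.4]
orientation: [-0.001, 0.649, 0.761, 0.001]
contact_force: [1.2, 10.7, 4.2]
grip_width: 23.0
finger_force: 59.1
```

Call:
{"fn": "play_rows", "kwargs": {"targets": [[[0, 0, 0], [-0.2, 0, 0], 1.5], [[0, 0, 0], [-0.2, 0, 0], 1.5], [[0, 0, 0], [-0.2, 0, 0], 1.5], [[0, 0, 0], [-0.1, 0, 0], 1.5], [[0, 0, 0], [0, 0, 0], 1.5], [[0, 0, 0], [0, 0, 0], 1.5], [[0, 0, 0], [0, 0, 0], 1.5], [[0, 0, 0], [0, 0, 0], 1.5]]}}

```text
t: 11.07
tool_pos: [556.6, -203.6, 82.5]
orientation: [-0.001, 0.649, 0.761, 0.001]
contact_force: [1.2, 10.5, 4.2]
grip_width: 23.2
finger_force: 59.0
```

```bash
python3 - <<'E'
from h import *
st((550,-163.3,82.6))
y=np.radians(9.1);d=np.array([-np.sin(y),np.cos(y)]);N=np.array([539.4,-98.8])
print("mouth px",proj("side",np.r_[N-37.5*d,83]),proj("top",np.r_[N-37.5*d,83]))
cv2.imwrite("pics/s5.png",np.hstack([cv2.resize(eyes.grab_frame(n)[r[0]:r[0]+80,r[1]:r[1]+70,::-1],(400,457),interpolation=cv2.INTER_CUBIC) for n,r in (("side",(140,225)),("top",(155,270)))]))
E
```

```text
t 11.0667 p [ 556.6 -203.6   82.5] yang 9.08 tilt [-5.0e-04  3.7e-03 -1.0e+00] j [-31.6  24.   96.    0.2  60.2 -40.8] F [ 1.2 10.5  4.2] w 23.2 ff 59.048833111301064
tool shift cm [ 4.08 -0.01  0.  ]
mouth px [258.99351538 167.19182687] [299.03690065 186.02761046]
```

View pics/s5.png

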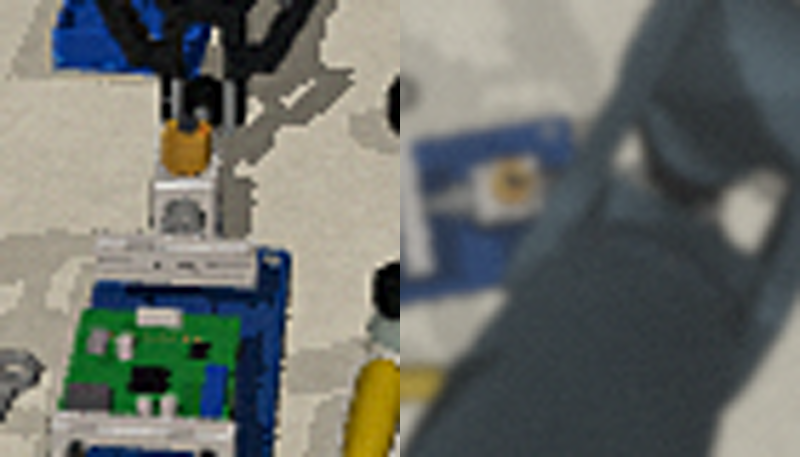

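The jaw bar at crop (180,260) has moved clear of the board, which still lies on its rests at (150,365). The knob is in the fingers at (205,95). I've drawn 40.8 mm against about 10.5 N, which fits the red ring. I'll add 1 mm, settle and hand in.

Call:
{"fn": "play_rows", "kwargs": {"targets": [[[0, 0, 0], [-0.1, 0, 0], 1.5], [[0, 0, 0], [0, 0, 0], 1.5], [[0, 0, 0], [0, 0, 0], 1.5], [[0, 0, 0], [0, 0, 0], 1.5], [[0, 0, 0], [0, 0, 0], 1.5], [[0, 0, 0], [0, 0, 0], 1.5], [[0, 0, 0], [0, 0, 0], 1.5]]}}

```text
t: 11.75
tool_pos: [556.7, -204.5, 82.4]
orientation: [-0.001, 0.649, 0.761, 0.001]
contact_force: [2.3, 9.4, 4.4]
grip_width: 22.9
finger_force: 59.1
```

```bash
python3 - <<'E'
from h import *
from plant import job
st((550,-163.3,82.6)); print(job.finish_job())
E
```

```text
t 11.75 p [ 556.7 -204.5   82.4] yang 9.09 tilt [-6.0e-04  3.8e-03 -1.0e+00] j [-31.7  24.1  95.9   0.2  60.2 -40.9] F [2.3 9.4 4.4] w 22.9 ff 59.05819779261947
tool shift cm [ 4.17 -0.01  0.  ]
the job is handed in; nothing more can be done
None
```

I handed the job in at 11.75 s without a verdict shown: nut slackened to about 3.0 rad, rod held steady about 42 mm out with the knob still gripped, and the board on its rests in the last picture (the red ring itself was hidden, so the 42 mm comes from arm travel and spring force).

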